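# Make up a shelf kit and a door kit of fittings

### The arm

A 6-joint arm with a two-finger parallel gripper is mounted at the origin on the work surface. World frame = base frame: x ahead of the robot, y to its left, z up, the work surface at z = 0. Lengths are in mm, angles in rad, forces in N, time in s.
With the tool pointing down it reaches from about 325 to 900 mm from the base axis. Payload 6.1 kg.
Tool frame: the origin (TCP) lies where the fingers leave the gripper's body, on its centre line; the fingertips stand 70 mm ahead of it and the grasp point (between the pads) lies 51 mm ahead of it; z points along the fingers, y is the line along which they close (so a half turn about z gives the same grasp; the last joint's range is limited). The gripper opens to 87 mm and grips with 3 to 60 N. Pads are 19 mm wide; open, the fingers measure 117 mm over their backs; the gripper's body (75 mm by 190 mm) begins 51 mm behind the grasp point.
Start: joints at [-1.256, 0.22, 1.526, -0, 1.395, -0.126], TCP at [266.657, -565.253, 292.238] pointing down, gripper open.
Joint ranges: [-2.98, 2.98], [-0.91, 2.08], [0.09, 2.57], [-1.24, 4.39], [0.2, 2.65], [-2.68, 2.68]. Speed limits (rad/s): [2.57, 2.57, 3.01, 3.14, 3.14, 3.14].

### API

Orientations are given as a unit quaternion [x, y, z, w].
In Python, from rig import env gives the robot as it stands. The module is installed in compiled form; this text tells all that it offers.
- The arm moves only by the tool servo_tool, never from a script. Its argument "rows" is a list that holds one entry, the list of rows, each a list of 5 numbers: the shift along the tool's x, y, z in cm, then the turn about the tool's z in degrees, then the closure, from 0 (fully open) to 1 (shut). A call has 1 to 12 rows; each row shifts and turns the commanded pose from where the row before left it, along the tool's axes as they then stand; what a row does not reach is not made up. A row lasts 1/12 s, in which the tool goes at most 41.7 mm and 7.16 degrees, less where a joint would pass 70% of its speed; a pose out of reach is approached as far as the arm can. A call with a gripper value outside its range is refused whole. The fingers move at their own pace and stop on an object; "newtons" is the grip in N (left out, the last holds). Time passes only in rows, so rows that do not move let the fingers close. It gives the time, the measured TCP pose, the force, the opening and the grip force at its end, in the units of the state.
- env.read_state(): the state, without advancing time (a new reading comes with each control period).
- env.read_camera(name): name is "side" or "top"; returns the picture (384x512x3 uint8, red, green, blue); there is no depth.
- env.camera_model(name): a dict with "K" (3x3 intrinsics, pixels), "R" (3x3) and "t" (3): a world point X has camera coordinates R X + t. Camera axes: x right, y down, z forward; pixel columns grow to the right and rows downward; lengths in mm; the calibration is good to about 2 mm. A picture is of the moment at which its call begins. camera_model takes no time and is no camera call.
- env.close_job(): hands the job in; it is judged then, once.
The state is a dict: "time": time; "joints": joint angles; "dq": joint speeds; "joint_efforts": joint torques, N m; "tcp_pos": TCP position; "tool_rot": TCP orientation; "wrist_force": force on the tool from outside, world axes, zero at the start; "torque": the same for the moment, N m; "opening": opening from 0.0 (shut) to 1.0 (fully open); "grip_force": force on a finger pad.
Only numpy, scipy, OpenCV 4.12 (cv2) and the standard library are available. Lean on these libraries where they do the work, as an engineer would, in place of code of your own. Each camera call takes 0.05 s, during which the arm holds its last target. There are 200 camera calls.

### The job

Make up two kits of fittings. The shelf kit, in the tray with two equal compartments, gets the steel bracket and the flat tin, one in each (either way round); the door kit, in the tray with a long and a short compartment, gets the folded hinge, lying lengthways in the long one, and the smaller of the two turned knobs in the short one. The bracket hangs by its keyhole on a headed stud: raise it until the head is at the wide end of the slot, draw it off, and set every piece down (do not drop it) the way up it is now, about the middle of its compartment, leaving the larger knob and the jar where they stand.

Things in the scene. Friction and masses are not known exactly. Their poses are not given: they have to be found in the camera images.
- stand: Sizes in mm. Fixed wooden stand: base 100 x 150 x 18, upright board 18 thick, 150 wide (y), top at z 125. Origin: middle of the base underside. +x points out of its face (x = 9). Stud out of the face at y 0, z 93: neck 8 dia, 6 long, then head 16 dia, 4 thick. To free the bracket raise it 20 (3 mm play all round the head), draw it 15 or more along stand +x, lift.
- bracket: Sizes in mm. Steel bracket 0.25 kg, 50 deep (x), 44 wide (y), 80 high, origin mid-underside. 4 mm ledge below, back plate at x -25, side cheeks (outer faces y +-22) to x 25 up to z 30, tapering to x 5 at z 80: grip across them from above at x -4, z 60. Keyhole in the back: 22 hole at z 38, slot 11 wide up to z 62. Hangs at stand x 34, z 35, axes parallel to the stand's, leaning up to 0.06 rad.
- even_tray: Low open wooden tray, fixed to the bench, 190 (x) x 110 (y) mm, rim 14 above the bench, floor 4 above the bench, walls 5 thick. A 4 thick partition across the middle (x = 0, as high as the rim) makes two equal compartments, each 88 x 100, their middles at x = +46 and -46, y = 0. Origin: middle of the underside.
- uneven_tray: Low open wooden tray, fixed to the bench, 230 (x) x 100 (y) mm, rim 14 above the bench, floor 4 above the bench, walls 5 thick. A 4 thick partition across it at x = -34 makes a short compartment 74 x 90 with its middle at x = -73, and a long one 142 x 90 with its middle at x = +39, both at y = 0. Origin: middle of the underside.
- tin: Flat round screw tin, closed, bright metal, 52 mm in diameter over the lid (50 below it), 30 high, about 0.1 kg, lid upward; the lid is the top 11. Origin: middle of the underside. Gripped by its upper 14 the fingertips stay above the tray's rim.
- hinge: Brass butt hinge folded flat, 80 mm long (x), 28 wide (y), 9 thick, about 0.12 kg, lying on the bench. Two leaves with a 9 mm round knuckle along the +y edge. Origin: middle of the underside. Grip it across its width.
- small_knob: The smaller turned dark-wood cabinet knob, 32 mm in diameter at the head, 32 high, foot 26 in diameter, head upward (widest from 17 to 27 above its foot). Origin: middle of the foot's underside.
- large_knob: The larger turned dark-wood knob of the same shape, 48 mm in diameter, 48 high; not wanted, stays where it stands. Origin: middle of the foot's underside.
- jar: Small amber glass jar with a white cap, 40 mm in diameter, 58 high; not wanted, stays where it stands. Origin: middle of the underside.

How it is judged (in metres and radians):
At the end, for the whole second after the job is handed in: Bracket and tin upright on the floor of the even tray, one per compartment, 20 mm from its middle; hinge flat, lengthways (0.35 rad) in the long one (25 along, 20 across), small knob upright in the short one (18, 20); tilts under 0.12 rad, at rest; large knob and jar within 30 mm and upright (((x of bracket in the frame of even_tray between 0.026 and 0.066 m and y of bracket in the frame of even_tray between -0.02 and 0.02 m and z of each of bracket, tin in the frame of even_tray below 0.008 m and x of tin in the frame of even_tray between -0.066 and -0.026 m and y of tin in the frame of even_tray between -0.02 and 0.02 m) or (x of bracket in the frame of even_tray between -0.066 and -0.026 m and y of bracket in the frame of even_tray between -0.02 and 0.02 m and z of each of bracket, tin in the frame of even_tray below 0.008 m and x of tin in the frame of even_tray between 0.026 and 0.066 m and y of tin in the frame of even_tray between -0.02 and 0.02 m)) and x of hinge in the frame of uneven_tray between 0.014 and 0.064 m and y of hinge in the frame of uneven_tray between -0.02 and 0.02 m and z of each of hinge, small_knob in the frame of uneven_tray below 0.008 m and angle between the x axis of hinge and the x axis of uneven_tray, either way round below 0.35 rad and x of small_knob in the frame of uneven_tray between -0.091 and -0.055 m and y of small_knob in the frame of uneven_tray between -0.02 and 0.02 m and angle between each of bracket, tin, hinge, small_knob, large_knob, jar's own z axis and vertical below 0.12 rad and linear speed of each of bracket, tin, hinge, small_knob below 0.02 m/s and distance of each of large_knob, jar from where it was at the start of the episode below 0.03 m); the robot touches nothing.
It fails at once if the bracket is dropped (falls free faster than 0.7 m/s, about 25 mm) (contact force between the fingers and bracket below 0.05 N and linear speed of bracket above 0.7 m/s).
It fails at once if the tin is dropped (falls free faster than 0.7 m/s, about 25 mm) (contact force between the fingers and tin below 0.05 N and linear speed of tin above 0.7 m/s).
It fails at once if the hinge is dropped (falls free faster than 0.7 m/s, about 25 mm) (contact force between the fingers and hinge below 0.05 N and linear speed of hinge above 0.7 m/s).
It fails at once if the small knob is dropped (falls free faster than 0.7 m/s, about 25 mm) (contact force between the fingers and small_knob below 0.05 N and linear speed of small_knob above 0.7 m/s).
It also fails if it takes over 99 s, if anything falls off the work surface, if the arm or the gripper's body presses on something with over 40 N, if the wrist force passes 120 N, or if a joint passes its speed limit or range.

## Working session

There is one attempt and no reset: what is moved stays moved. The work goes in short steps, Python scripts to look and compute and a tool call to move; the robot and the scene stay as the last step left them, time stands still between calls to the robot, and variables do not carry over. Pictures are saved under pics/ and viewed, at most 14 in all, crops included, and the job is handed in when it is done.

Besides the shell and the picture viewer there is one more tool, called after "Request:" in YAML: its name, and indented under it one key for each argument. servo_tool: Moves the arm, as the interface text tells. Its arguments: {"type":"object","properties":{"rows":{"type":"array"},"newtons":{"type":"number"}},"required":["rows"]}

```bash
mkdir -p pics; python3 - <<'E'
from rig import env
import cv2
s=env.read_state();print(s)
for n in("side","top"):
    im=env.read_camera(n);cv2.imwrite(f"pics/{n}0.png",im[:,:,::-1]);m=env.camera_model(n);print(n,m)
    print(-m["R"].T@m["t"])
E
```

```text
{'time': 0.0, 'joints': array([-1.25610087e+00,  2.21212955e-01,  1.52757210e+00, -2.74638921e-06,
        1.39467794e+00, -1.26096016e-01]), 'dq': array([ 0.0003195 , -0.00076923, -0.00246076, -0.00119705, -0.00165447,
       -0.00060978]), 'joint_efforts': array([-4.90801740e-04, -4.94611752e+01, -3.87380290e+01,  6.96199690e-02,
        5.70306822e-02, -1.60445097e-04]), 'tcp_pos': array([ 266.51282958, -564.81457324,  291.16592471]), 'tool_rot': array([ 9.75810531e-01,  2.18615947e-01, -8.94011488e-05, -9.30885670e-04]), 'wrist_force': array([-0.61227614,  0.26860254, -0.38016482]), 'torque': array([ 0.02085855,  0.04083933, -0.03209878]), 'grip_force': 0.0, 'opening': 0.9987539018754549}
side {'K': array([[453.20116021,   0.        , 261.12827161],
       [  0.        , 453.20116021, 186.04967594],
       [  0.        ,   0.        ,   1.        ]]), 'R': array([[-0.99622476, -0.08621669,  0.0101444 ],
       [-0.07126592,  0.74549719, -0.66268779],
       [ 0.04957213, -0.66090893, -0.74882708]]), 't': array([ 507.44870046,   74.68102368, 1225.37095818])}
[450.11092824 797.93466502 961.93338995]
top {'K': array([[393.06423011,   0.        , 263.52277858],
       [  0.        , 393.06423011, 186.09401501],
       [  0.        ,   0.        ,   1.        ]]), 'R': array([[ 0.02595131, -0.99954431, -0.01541727],
       [-0.98200322, -0.02260373, -0.18750664],
       [ 0.1870727 ,  0.02000585, -0.98214234]]), 't': array([-31.03002113, 515.9691193 , 879.30119419])}
[342.99535626 -36.94422241 959.86816512]
```

View pics/top0.png

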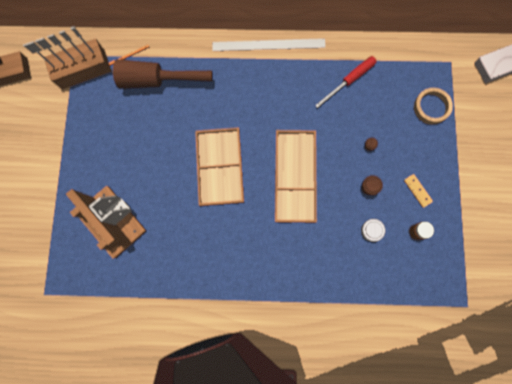

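View pics/side0.png

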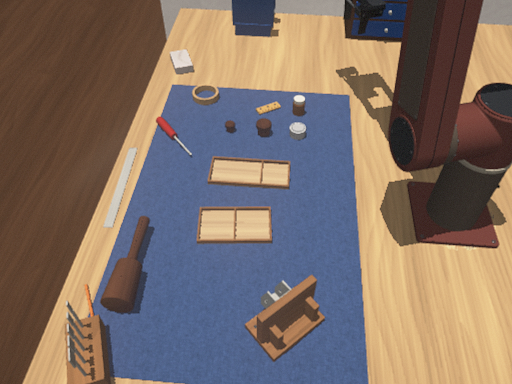

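Top view: even tray at about (219,166), uneven tray at (296,176) with its long compartment up. Small knob is at (371,144), large knob (372,186), tin (374,230), jar (425,231) and hinge (419,190). The stand is near (105,222), with the bracket on its upper-right face at (112,208).

```bash
cat > h.py <<'E'
import numpy as np,cv2
from rig import env
def ray(n,u,v,z):
    m=env.camera_model(n);c=-m["R"].T@m["t"]
    d=m["R"].T@np.linalg.inv(m["K"])@[u,v,1];return c+d*(z-c[2])/d[2]
def proj(n,X):
    m=env.camera_model(n);p=m["K"]@(m["R"]@np.array(X,float)+m["t"]);return p[:2]/p[2]
def two(a,b): # pixel in top, pixel in side -> point, gap
    A=[]
    for n,(u,v) in(("top",a),("side",b)):
        m=env.camera_model(n);P=m["K"]@np.c_[m["R"],m["t"]];A+= [u*P[2]-P[0],v*P[2]-P[1]]
    A=np.array(A);A/=np.linalg.norm(A[:,:3],axis=1)[:,None];X=np.linalg.lstsq(A[:,:3],-A[:,3],rcond=None)[0];return X,A@np.r_[X,1]
E
python3 - <<'E'
from h import *
t=cv2.imread("pics/top0.png");s=cv2.imread("pics/side0.png")
a=cv2.resize(t[175:265,55:155],(500,450),interpolation=3)
b=cv2.resize(s[270:360,240:330],(300,300),interpolation=3);b=cv2.copyMakeBorder(b,0,150,0,0,0)
cv2.imwrite("pics/c1.png",np.hstack([a,b]))
hsv=cv2.cvtColor(t,cv2.COLOR_BGR2HSV)
cv2.imwrite("pics/c2.png",cv2.resize(t[125:245,355:445],(600,800)[::1],interpolation=3)[:600*1] if 0 else cv2.resize(t[125:245,350:445],(475,600),interpolation=3))
# non-mat blobs
m=((hsv[...,0]<95)|(hsv[...,0]>125)|(hsv[...,1]<90)).astype(np.uint8)
m[:70]=0;m[295:]=0;m[:,:70]=0;m[:,450:]=0
n,l,st,ce=cv2.connectedComponentsWithStats(m)
for i in range(1,n):
    if st[i,4]>60:
        c,_=cv2.findContours((l==i).astype(np.uint8),0,2);print(st[i],ce[i].round(1),[np.round(k,1) for k in cv2.minAreaRect(c[0])])
E
```

```text
[  70   70  143   21 1964] [140.4  77.1] [array([141.,  80.]), array([ 20., 142.]), np.float64(90.0)]
[315  70  54  39 440] [342.5  84.5] [array([339.4,  85.8]), array([11.8, 64.6]), np.float64(52.1)]
[413  86  37  40 796] [431.6 105.2] [array([431. , 105.5]), array([39., 36.]), np.float64(90.0)]
[ 194  126   51   81 3656] [218.7 166.2] [array([218.4, 166.1]), array([78.1, 47.7]), np.float64(86.3)]
[ 274  128   44   96 4108] [295.6 176. ] [array([295.5, 175.5]), array([43., 95.]), np.float64(0.0)]
[364 136  15  16 179] [370.7 143.8] [array([370.8, 143.8]), array([13.4, 15.6]), np.float64(45.0)]
[403 173  31  36 523] [418.1 190.3] [array([418.1, 190.3]), array([36.8, 14.4]), np.float64(55.0)]
[361 174  23  23 395] [371.6 185.2] [array([372.1, 185.2]), array([21.2, 22.5]), np.float64(18.4)]
[  70  185   77   75 3265] [106.9 219.6] [array([103.3, 214.7]), array([83.7, 51.3]), np.float64(50.2)]
[361 218  25  25 502] [373.  229.9] [array([373., 230.]), array([24., 24.]), np.float64(90.0)]
[408 221  27  20 431] [421.2 230.5] [array([421. , 230.5]), array([19., 26.]), np.float64(90.0)]
```

View pics/c1.png

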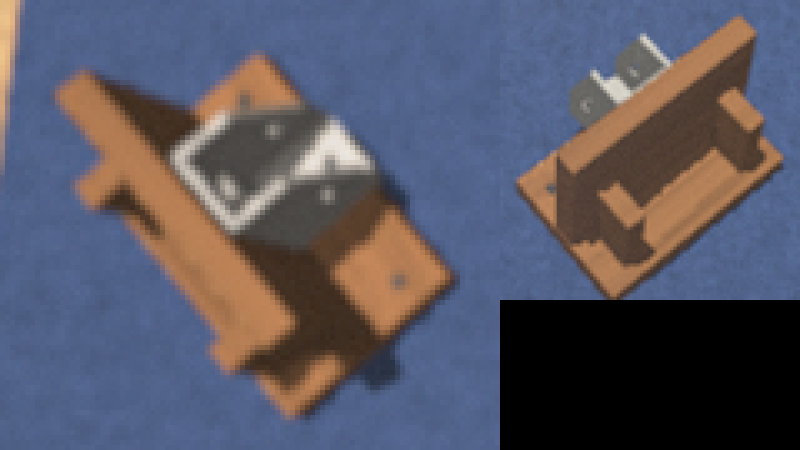

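View pics/c2.png

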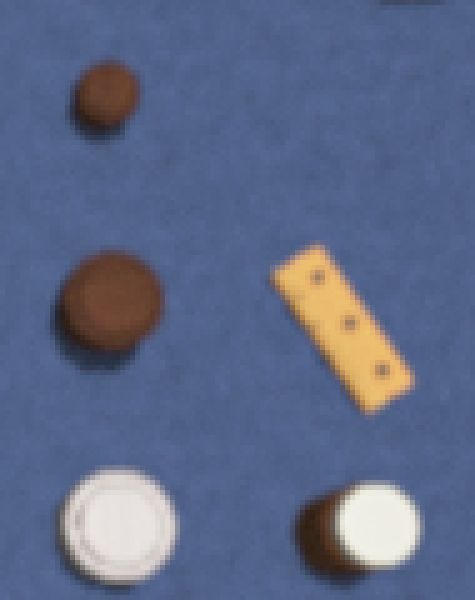

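Crops: stand base corners (top face) at top px (106.6,186.4), (145.6,230.6), (113.4,257.4). Board top corners are at (66.6,193.4), (72.6,189.4), (114,239). Tin lid centre is (373.6,230.4), small knob head (371.6,143.6), and the hinge runs from (409.5,177.5) to (428.5,204.7).

```bash
python3 - <<'E'
from h import *
np.set_printoptions(precision=1,suppress=True)
r=lambda x,y,z:ray("top",x,y,z)
c1=lambda x,y,z:r(55+x/5-.4,175+y/5-.4,z); c2=lambda x,y,z:r(350+x/5-.4,125+y/5-.4,z)
A,B,C=c1(258,57,18),c1(453,278,18),c1(292,412,18);print("base",A,B,C,np.linalg.norm(A-B),np.linalg.norm(B-C),"ctr",(A+C)/2)
ang=lambda v:np.degrees(np.arctan2(v[1],v[0]))
print("stand x dir from short edge",ang(B-C),"y dir from long",ang(A-B)-90)
D,E,F=c1(58,92,125),c1(88,72,125),c1(295,322,125);print("board",D,E,F,np.linalg.norm(E-F),ang(E-F)-90,"faceMid",(E+F)/2)
# bracket top edge of back plate: corners at z~115
P,Q=c1(175,160,115),c1(233,230,115);print("bracket back",P,Q,np.linalg.norm(P-Q),(P+Q)/2, ang(P-Q)-90)
print("tin",c2(118,527,30),"w",np.linalg.norm(c2(60,527,25)-c2(178,527,25)))
print("knob",c2(106,95,22),"w",np.linalg.norm(c2(75,95,22)-c2(139,95,22)))
print("big",c2(112,302,34)," jar",c2(378,525,58))
h=[c2(*p,9) for p in((322,245),(273,280),(370,415),(415,382))];print("hinge",sum(h)/4,np.linalg.norm(h[0]-h[1]),np.linalg.norm(h[1]-h[2]),ang(h[0]-h[3]),ang(h[1]-h[2]))
t=cv2.imread("pics/top0.png");s=cv2.imread("pics/side0.png")
for nm,im in(("top",t),("side",s)):
    hs=cv2.cvtColor(im,cv2.COLOR_BGR2HSV);m=((hs[...,0]<95)|(hs[...,0]>125)|(hs[...,1]<90)).astype(np.uint8)
    for x,y in ([(205,160),(290,160)] if nm=="top" else [(215,222),(230,172)]):
        n,l=cv2.connectedComponents(m);c,_=cv2.findContours((l==l[y,x]).astype(np.uint8),0,2)
        w=np.array([ray(nm,*p[0],14)[:2] for p in c[0]],np.float32);k=cv2.minAreaRect(w);print(nm,"tray",k, cv2.boundingRect(c[0]))
    if nm=="side":
        n,l,st,ce=cv2.connectedComponentsWithStats(m)
        for i in range(1,n):
            if 40<st[i,4]<600 and st[i,1]<150: print(st[i],ce[i],ray("side",*ce[i],15))
E
```

```text
base [513.7 368.5  18. ] [408.1 263.3  18. ] [343.  334.8  18. ] 149.00382817589139 96.73156779343225 ctr [428.4 351.7  18. ]
stand x dir from short edge -47.653004463502505 y dir from long -45.12814144991032
board [476.9 408.3 125. ] [486.  396.2 125. ] [380.5 295.  125. ] 146.16831803062573 -46.1960903263904 faceMid [433.3 345.6 125. ]
bracket back [449.7 358.5 115. ] [419.8 329.9 115. ] 41.40509243685248 [434.7 344.2 115. ] -46.22388143862878
tin [ 421.1 -278.3   30. ] w 55.48662595837573
knob [ 634.5 -280.    22. ] w 31.479612443100113
big [ 528.  -277.2   34. ]  jar [ 422.6 -388.7   58. ]
hinge [ 521.6 -396.5    9. ] 30.678107692623048 79.13630932518188 31.869453381737152 33.780630667139164
top tray ((573.1954345703125, 94.78598022460938), (198.6101531982422, 116.82684326171875), 5.89128303527832) (194, 126, 51, 81)
top tray ((553.6580200195312, -95.05061340332031), (238.6825714111328, 106.68479919433594), 0.028564902022480965) (274, 128, 44, 96)
side tray ((571.3312377929688, 100.29070281982422), (195.0750732421875, 122.46790313720703), 5.416694164276123) (196, 206, 77, 39)
side tray ((552.0310668945312, -57.49409484863281), (234.72132873535156, 183.98056030273438), 0.48688438534736633) (207, 155, 84, 50)
[255 117  18  21 287] [263.9 127.1] [ 525.6 -285.9   15. ]
[224 120  12  14 126] [229.8 126.1] [ 632.9 -280.3   15. ]
[289 122  18  19 284] [297.1 130.5] [ 420.5 -280.1   15. ]
```

Points agree with the given sizes. The stand faces -46° and is centred at (428,352), and uneven-tray x lies along world x. I'm starting with the tin.

Request:
servo_tool:
  rows:
    - [[2.4,-1.75,-0.5,0,0],[2.4,-1.75,1,0,0],[2.4,-1.75,1,0,0],[2.4,-1.75,1,0,0],[2.4,-1.75,1,0,0],[2.4,-1.75,1,0,0],[2.4,-1.75,1,0,0],[2.4,-1.75,1,0,0],[2.4,-1.75,1,0,0],[2.4,-1.75,1,0,0],[2.2,-1.8,1,0,0],[0,0,0,0,0]]
  newtons: 15

```text
time: 1.1
tcp_pos: [421.5, -273.9, 194.4]
tool_rot: [0.975, 0.22, -0.001, -0.003]
wrist_force: [-0.2, 1.1, -0.6]
opening: 1.001
grip_force: 0.0
```

```bash
cat > go.py <<'E'
import sys
from h import *
# usage: go.py x y z yawdeg -> tool-axes shift needed (cm) assuming the turn is done first
x,y,z,yaw=map(float,sys.argv[1:5]);s=env.read_state();p=s["tcp_pos"];q=s["tool_rot"]
y0=np.degrees(np.arctan2(2*q[0]*q[1],q[0]**2-q[1]**2));dx,dy=x-p[0],y-p[1]
f=lambda a:(np.cos(a)*dx+np.sin(a)*dy,np.sin(a)*dx-np.cos(a)*dy)
print("t",s["time"],"tcp",p.round(1),"yaw",y0.round(1),"turn",((y0-yaw+180)%360-180).round(1),"shift after turn",np.round(f(np.radians(yaw)),1),"dz tool",round(p[2]-z,1),"open",round(s["opening"],3),"F",s["wrist_force"].round(1),s["grip_force"])
E
python3 go.py 421 -279 88 25.3
```

```text
t 1.1 tcp [ 421.5 -273.9  194.4] yaw 25.5 turn 0.2 shift after turn [-2.6  4.4] dz tool 106.4 open 1.001 F [-0.2  1.1 -0.6] 0.0
```

Request:
servo_tool:
  rows:
    - [[-0.2,0.4,2,0,0],[0,0,2.5,0,0],[0,0,2,0,0],[0,0,2,0,0],[0,0,1.5,0,0],[0,0,0.6,0,0],[0,0,0,0,0.8],[0,0,0,0,0.8],[0,0,0,0,0.8],[0,0,0,0,0.8],[0,0,0,0,0.8],[0,0,0,0,0.8]]
  newtons: 15

```text
time: 2.1
tcp_pos: [421.4, -283.5, 92.0]
tool_rot: [0.976, 0.219, 0.0, 0.0]
wrist_force: [-0.9, 1.6, 1.7]
opening: 0.631
grip_force: 0.8
```

```bash
python3 go.py 421 -279 88 25.3
```

```text
t 2.1 tcp [ 421.4 -283.5   92. ] yaw 25.3 turn -0.0 shift after turn [ 1.5 -4.2] dz tool 4.0 open 0.631 F [-0.9  1.6  1.7] 0.8486642678326461
```

Request:
servo_tool:
  rows:
    - [[0.1,-0.3,0.3,0,0.6],[0,0,0,0,0.8],[0,0,0,0,0.8],[0,0,0,0,0.8],[0,0,0,0,0.8],[0,0,0,0,0.8],[0,0,0,0,0.8],[0,0,0,0,0.8]]
  newtons: 15

```text
time: 2.77
tcp_pos: [421.9, -282.3, 90.4]
tool_rot: [0.976, 0.219, 0.001, 0.003]
wrist_force: [-2.8, -2.9, 8.6]
opening: 0.587
grip_force: 15.0
```

Request:
servo_tool:
  rows:
    - [[0,0,-1.5,0,0.8],[0,0,-2.5,0,0.8],[0.5,-0.4,-3,0,0.8],[1.5,-1.2,-2,0,0.8],[2.5,-1.9,0,0,0.8],[3,-2.3,0,0,0.8],[3,-2.3,0,0,0.8],[3,-2.3,0,0,0.8],[3,-2.3,0,0,0.8],[3,-2.3,0,0,0.8],[3,-2.3,0,0,0.8],[3,-2.3,0,0,0.8]]

```text
time: 3.77
tcp_pos: [568.1, 7.8, 178.1]
tool_rot: [0.976, 0.219, -0.0, 0.0]
wrist_force: [0.6, 0.3, -1.6]
opening: 0.582
grip_force: 15.0
```

Request:
servo_tool:
  rows:
    - [[3,-2.3,0,0,0.8],[2.5,-1.9,0,0,0.8],[1.5,-1.2,0,0,0.8],[0.8,-0.6,0,0,0.8],[0,0,0,0,0.8],[0,0,0,0,0.8],[0,0,0,0,0.8],[0,0,0,0,0.8]]

```text
time: 4.43
tcp_pos: [612.3, 91.9, 178.1]
tool_rot: [0.976, 0.218, -0.0, 0.0]
wrist_force: [0.2, -0.6, -1.4]
opening: 0.584
grip_force: 15.0
```

```bash
python3 go.py 618.3 101 95 25.3; python3 - <<'E'
from h import *
im=env.read_camera("top");cv2.imwrite("pics/t1.png",im[:,:,::-1])
E
```

```text
t 4.4333 tcp [612.3  91.9 178.1] yaw 25.2 turn -0.1 shift after turn [ 9.3 -5.6] dz tool 83.1 open 0.584 F [ 0.2 -0.6 -1.4] 14.996917541138828
```

View pics/t1.png

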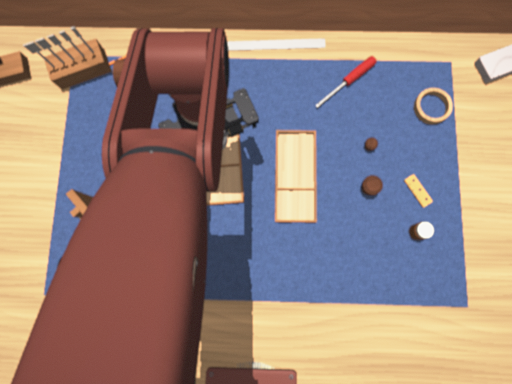

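The tin is held (it is gone from the mat) and the arm hides the even tray, so I'm lowering by the numbers.

Request:
servo_tool:
  rows:
    - [[0.9,-0.5,1,0,0.8],[0,0,2,0,0.8],[0,0,2,0,0.8],[0,0,1.5,0,0.8],[0,0,1,0,0.8],[0,0,0.4,0,0.8],[0,0,0.2,0,0.8],[0,0,0.1,0,0.8],[0,0,0.1,0,0.8],[0,0,0,0,0.8],[0,0,0,0,0.8]]

```text
time: 5.4
tcp_pos: [619.3, 101.8, 96.2]
tool_rot: [0.976, 0.219, 0.001, 0.0]
wrist_force: [-0.3, -0.3, -1.6]
opening: 0.586
grip_force: 15.0
```

Request:
servo_tool:
  rows:
    - [[0,0,0.1,0,0.8],[0,0,0.1,0,0.8],[0,0,0,0,0.8],[0,0,0,0,0.8]]

```text
time: 5.73
tcp_pos: [619.3, 101.8, 94.4]
tool_rot: [0.976, 0.219, 0.001, 0.0]
wrist_force: [-2.7, 0.7, 4.9]
opening: 0.586
grip_force: 15.0
```

Request:
servo_tool:
  rows:
    - [[0,0,0,0,0.3],[0,0,0,0,0.2],[0,0,0,0,0.2],[0,0,0,0,0.2],[0,0,-1,0,0.2],[0,0,-2,0,0.2],[0,0,-2.5,0,0.2],[0,0,-2,0,0],[-0.7,1.7,0,0,0],[-1.4,3.3,0,0,0],[-1.5,3.6,0,0,0],[-1.5,3.6,0,0,0]]

```text
time: 6.73
tcp_pos: [624.8, -31.1, 169.4]
tool_rot: [0.976, 0.22, 0.001, 0.0]
wrist_force: [0.9, -0.6, -0.5]
opening: 0.988
grip_force: 0.0
```

Request:
servo_tool:
  rows:
    - [[-1.5,3.6,0,0,0],[-1.5,3.6,0,0,0],[-1.5,3.6,0,0,0],[-1.5,3.6,0,0,0],[-1.5,3.6,0,0,0],[-1.3,3.0,0,0,0],[-1,2,0,0,0],[0,0,0,0,0],[0,0,0,0,0],[0,0,0,0,0]]

```text
time: 7.57
tcp_pos: [634.1, -279.7, 168.4]
tool_rot: [0.976, 0.219, -0.0, -0.0]
wrist_force: [-0.4, 0.9, -0.3]
opening: 0.997
grip_force: 0.0
```

```bash
python3 go.py 634 -280 85 25.3; python3 - <<'E'
from h import *
im=env.read_camera("top");cv2.imwrite("pics/t2.png",im[:,:,::-1])
im=env.read_camera("side");cv2.imwrite("pics/s2.png",im[:,:,::-1])
E
```

```text
t 7.5667 tcp [ 634.1 -279.7  168.4] yaw 25.2 turn -0.1 shift after turn [-0.2  0.3] dz tool 83.4 open 0.997 F [-0.4  0.9 -0.3] 0.0
```

View pics/t2.png

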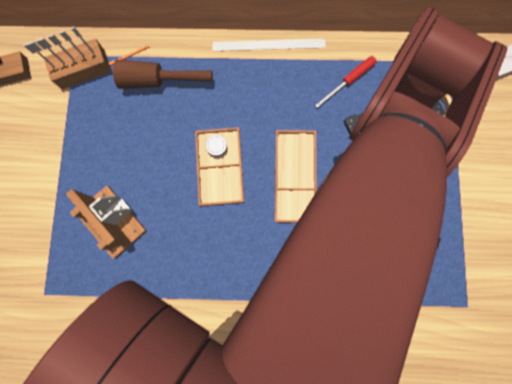

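The tin sits at (217,146), in the far compartment. Now the small knob.

Request:
servo_tool:
  rows:
    - [[0,0,1.5,0,0],[0,0,2.5,0,0],[0,0,2.2,0,0],[0,0,1.5,0,0],[0,0,0.6,0,0.2],[0,0,0,0,0.4],[0,0,0,0,0.8],[0,0,0,0,0.9],[0,0,0,0,0.9],[0,0,0,0,0.9],[0,0,0,0,0.9],[0,0,0,0,0.9]]
  newtons: 12

```text
time: 8.67
tcp_pos: [634.5, -280.4, 86.0]
tool_rot: [0.976, 0.219, 0.0, 0.0]
wrist_force: [0.6, -0.1, -0.4]
opening: 0.479
grip_force: 0.0
```

Request:
servo_tool:
  rows:
    - [[0,0,0,0,0.9],[0,0,0,0,0.9],[0,0,0,0,0.9]]

```text
time: 8.92
tcp_pos: [634.2, -280.3, 85.4]
tool_rot: [0.976, 0.219, 0.0, 0.0]
wrist_force: [-0.4, 0.6, 1.9]
opening: 0.354
grip_force: 12.0
```

Request:
servo_tool:
  rows:
    - [[0,0,-1,0,0.9],[0,0,-2,0,0.9],[0,0,-2.5,0,0.9],[-0.5,-1.5,-1.5,0,0.9],[-0.7,-3,0,0,0.9],[-0.8,-3.2,0,0,0.9],[-0.8,-3.2,0,0,0.9],[-0.8,-3.2,0,0,0.9],[-0.8,-3.2,0,0,0.9],[-0.8,-3,0,0,0.9],[-0.8,-3,0,0,0.9],[0,0,0,0,0.9]]

```text
time: 9.92
tcp_pos: [476.5, -91.2, 154.4]
tool_rot: [0.976, 0.22, -0.002, -0.002]
wrist_force: [-0.2, 0.0, -0.5]
opening: 0.354
grip_force: 12.0
```

Request:
servo_tool:
  rows:
    - [[0,0,0,0,0.9],[0,0,0,0,0.9]]

```text
time: 10.08
tcp_pos: [481.3, -95.4, 156.3]
tool_rot: [0.976, 0.219, 0.001, 0.001]
wrist_force: [0.6, -0.1, -1.3]
opening: 0.351
grip_force: 12.0
```

```bash
python3 go.py 480 -95 89.4 25.3; python3 - <<'E'
from h import *
for x,y in((295.5,188.5),(276.5,221.5),(316,221.5),(276,131),(315.5,131)):print(ray("top",x,y,14).round(1))
E
```

```text
t 10.0833 tcp [481.3 -95.4 156.3] yaw 25.3 turn -0.0 shift after turn [-1. -1.] dz tool 66.9 open 0.351 F [ 0.6 -0.1 -1.3] 11.999997465172783
[519. -96.  14.]
[437.1 -51.2  14. ]
[ 439.4 -146.1   14. ]
[665.  -45.4  14. ]
[ 667.  -144.6   14. ]
```

Request:
servo_tool:
  rows:
    - [[-0.1,0,1.5,0,0.9],[0,0,2,0,0.9],[0,0,1.5,0,0.9],[0,0,1,0,0.9],[0,0,0.3,0,0.9],[0,0,0.2,0,0.9],[0,0,0.1,0,0.9],[0,0,0,0,0.9],[0,0,0,0,0.9]]

```text
time: 10.83
tcp_pos: [480.3, -95.8, 90.0]
tool_rot: [0.976, 0.219, 0.001, 0.0]
wrist_force: [0.1, 0.5, -0.1]
opening: 0.355
grip_force: 12.0
```

Request:
servo_tool:
  rows:
    - [[0,0,0.1,0,0.9],[0,0,0,0,0.9],[0,0,0,0,0.9]]

```text
time: 11.08
tcp_pos: [480.4, -95.8, 89.3]
tool_rot: [0.976, 0.219, 0.001, 0.001]
wrist_force: [-1.1, 1.1, 5.7]
opening: 0.352
grip_force: 12.0
```

Request:
servo_tool:
  rows:
    - [[0,0,0,0,0.5],[0,0,0,0,0.4],[0,0,0,0,0.4],[0,0,0,0,0.4],[0,0,-1,0,0.3],[0,0,-2,0,0.2],[0,0,-2.5,0,0],[-0.5,1.5,-1.5,0,0],[-1,3.2,0,0,0],[-1.1,3.5,0,0,0],[-1.1,3.5,0,0,0],[-1.1,3.5,0,0,0]]

```text
time: 12.08
tcp_pos: [501.3, -255.0, 159.3]
tool_rot: [0.976, 0.219, 0.0, 0.0]
wrist_force: [0.5, -0.6, -0.6]
opening: 0.992
grip_force: 0.0
```

Request:
servo_tool:
  rows:
    - [[-1.1,3.5,0,0,0],[-1.1,3.5,0,0,0],[-1.1,3.5,0,0,0],[-0.7,2,0,0,0],[-0.4,1.2,0,0,0],[0,0,0,-4,0],[0,0,0,-3.5,0],[0,0,0,0,0],[0,0,0,0,0],[0,0,0,0,0]]

```text
time: 12.92
tcp_pos: [519.7, -395.9, 158.5]
tool_rot: [0.96, 0.281, 0.0, 0.0]
wrist_force: [0.5, -0.3, -0.6]
opening: 1.002
grip_force: 0.0
```

```bash
python3 go.py 521.6 -396.5 73 33; python3 - <<'E'
from h import *
im=env.read_camera("side")
cv2.imwrite("pics/s3.png",im[:,:,::-1])
im=env.read_camera("top");cv2.imwrite("pics/t3.png",im[:,:,::-1])
E
```

```text
t 12.9167 tcp [ 519.7 -395.9  158.5] yaw 32.7 turn -0.3 shift after turn [1.3 1.5] dz tool 85.5 open 1.002 F [ 0.5 -0.3 -0.6] 0.0
```

View pics/s3.png

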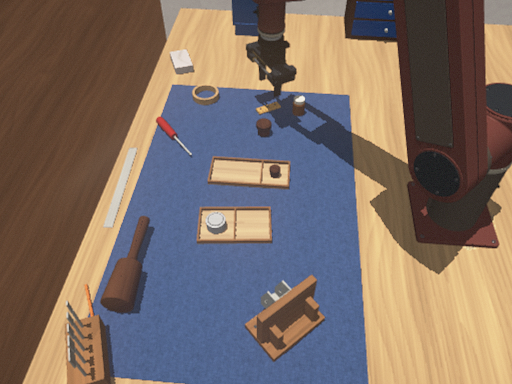

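Side view: knob upright in the short compartment at (275,171), tin at (216,222), and the gripper above the hinge (268,107).

Request:
servo_tool:
  rows:
    - [[0.1,0.1,1.5,0,0.2],[0,0,2.5,0,0.3],[0,0,2.2,0,0.4],[0,0,1.5,0,0.4],[0,0,0.8,0,0.4],[0,0,0,0,0.4],[0,0,0,0,0.6],[0,0,0,0,0.8],[0,0,0,0,0.95],[0,0,0,0,0.95],[0,0,0,0,0.95],[0,0,0,0,0.95]]
  newtons: 20

```text
time: 14.02
tcp_pos: [521.2, -396.5, 73.6]
tool_rot: [0.959, 0.282, 0.0, 0.0]
wrist_force: [0.1, -0.1, 1.0]
opening: 0.316
grip_force: 20.0
```

Request:
servo_tool:
  rows:
    - [[0,0,0,0,0.95],[0,0,0,0,0.95]]

```text
time: 14.18
tcp_pos: [521.2, -396.6, 73.6]
tool_rot: [0.959, 0.282, 0.0, 0.0]
wrist_force: [-0.5, 1.0, 3.1]
opening: 0.315
grip_force: 20.0
```

Request:
servo_tool:
  rows:
    - [[0,0,-1,0,0.95],[0,0,-2,0,0.95],[0,0,-2.5,5,0.95],[0,0,-1.5,7,0.95],[0,0,0,7,0.95],[0,0,0,7,0.95],[0,0,0,6.7,0.95],[0.3,-1.5,0,0,0.95],[0.7,-3,0,0,0.95],[0.9,-3.5,0,0,0.95],[0.9,-3.5,0,0,0.95],[0.9,-3.5,0,0,0.95]]

```text
time: 15.18
tcp_pos: [557.7, -244.3, 143.3]
tool_rot: [1.0, 0.001, -0.0, -0.0]
wrist_force: [0.3, 0.0, -1.2]
opening: 0.315
grip_force: 20.0
```

Request:
servo_tool:
  rows:
    - [[0.9,-3.5,0,0,0.95],[0.9,-3.5,0,0,0.95],[0.8,-3.5,0,0,0.95],[0.5,-2.5,0,0,0.95],[0.3,-1.6,0,0,0.95],[0,0,0,0,0.95],[0,0,0,0,0.95],[0,0,0,0,0.95]]

```text
time: 15.85
tcp_pos: [591.6, -100.5, 143.4]
tool_rot: [1.0, 0.001, -0.0, 0.0]
wrist_force: [0.5, -0.3, -1.7]
opening: 0.312
grip_force: 20.0
```

```bash
python3 go.py 592 -95.5 78 0
```

```text
t 15.85 tcp [ 591.6 -100.5  143.4] yaw 0.1 turn 0.1 shift after turn [ 0.4 -5. ] dz tool 65.4 open 0.312 F [ 0.5 -0.3 -1.7] 19.99884121119976
```

Request:
servo_tool:
  rows:
    - [[0,-0.5,1.5,0,0.95],[0,0,2,0,0.95],[0,0,1.5,0,0.95],[0,0,1,0,0.95],[0,0,0.3,0,0.95],[0,0,0.1,0,0.95],[0,0,0.1,0,0.95],[0,0,0,0,0.95],[0,0,0,0,0.95]]

```text
time: 16.6
tcp_pos: [592.5, -95.7, 79.3]
tool_rot: [1.0, 0.0, 0.001, 0.0]
wrist_force: [-0.0, -0.5, -1.5]
opening: 0.31
grip_force: 20.0
```

Request:
servo_tool:
  rows:
    - [[0,0,0.1,0,0.95],[0,0,0,0,0.95],[0,0,0,0,0.95]]

```text
time: 16.85
tcp_pos: [592.0, -95.4, 77.7]
tool_rot: [1.0, 0.001, 0.0, 0.0]
wrist_force: [0.1, 0.1, 0.1]
opening: 0.317
grip_force: 20.0
```

Request:
servo_tool:
  rows:
    - [[0,0,0.05,0,0.95],[0,0,0,0,0.95],[0,0,0,0,0.6],[0,0,0,0,0.55],[0,0,0,0,0.55],[0,0,0,0,0.55],[0,0,-1,0,0.55],[0,0,-2,0,0.55],[0,0,-3,0,0.4],[0,0,-4,0,0.2],[0,0,-4,0,0],[0,0,-1,0,0]]

```text
time: 17.85
tcp_pos: [594.9, -96.2, 235.4]
tool_rot: [1.0, 0.001, 0.006, 0.002]
wrist_force: [1.0, 0.1, 0.4]
opening: 0.671
grip_force: 0.0
```

```bash
python3 - <<'E'
from h import *
c=lambda x,y,z:ray("side",240+(x-500+.5)/3.3333-.5,270+(y+.5)/3.3333-.5,z)
E,F=c(558,155,125),c(738,17,125);d=E-F;print(E,F,np.linalg.norm(d),np.degrees(np.arctan2(d[1],d[0]))-90,(E+F)/2)
E
python3 go.py 449 330 227 134
python3 - <<'E'
from h import *
s=cv2.imread("pics/s3.png")
a=cv2.resize(s[265:365,235:335],(600,600),interpolation=3);cv2.imwrite("pics/c3.png",a)
E
```

```text
[484.0444929  400.37055114 125.        ] [379.4147536  297.63343269 125.        ] 146.63661839408348 -45.52291951087214 [431.72962325 349.00199191 125.        ]
t 17.85 tcp [594.9 -96.2 235.4] yaw 0.1 turn -133.9 shift after turn [408.  191.1] dz tool 8.4 open 0.671 F [1.  0.1 0.4] 0.0
```

View pics/c3.png

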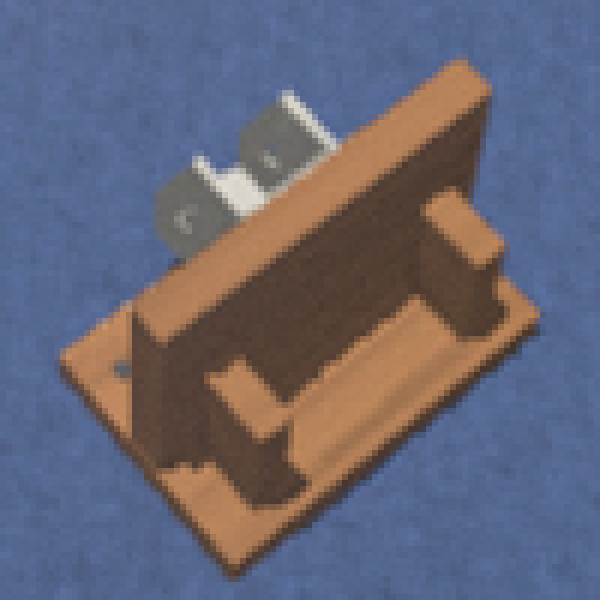

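Side view gives the board top face mid at (431.7,349.0), and the top view gave (433.3,345.6). Averaging these puts the grip point at about (447,332), with tool yaw 134°.

Request:
servo_tool:
  rows:
    - [[-0.5,-1.5,0,0,0],[-1,-3,0,0,0],[-1.3,-3.8,0,0,0],[-1.3,-3.8,0,0,0],[-1.3,-3.8,0,0,0],[-1.3,-3.8,0,0,0],[-1.3,-3.8,0,0,0],[-1.3,-3.8,0,0,0],[-1.3,-3.8,0,0,0],[-1.3,-3.8,0,0,0],[-1.3,-3.8,0,0,0],[-1,-3,0,0,0]]

```text
time: 18.85
tcp_pos: [446.6, 324.1, 225.8]
tool_rot: [1.0, 0.001, -0.001, 0.0]
wrist_force: [0.5, -0.5, 0.5]
opening: 1.001
grip_force: 0.0
```

Request:
servo_tool:
  rows:
    - [[-0.3,-1,0,-3,0],[0,0,0,-7,0],[0,0,0,-7,0],[0,0,0,-7,0],[0,0,0,-7,0],[0,0,0,-7,0],[0,0,0,-7,0],[0,0,0,-7,0],[0,0,0,-7,0],[0,0,0,-7,0],[0,0,0,-7,0],[0,0,0,-7,0]]

```text
time: 19.85
tcp_pos: [445.0, 331.5, 225.5]
tool_rot: [0.764, 0.646, -0.001, -0.0]
wrist_force: [0.2, -0.6, 0.9]
opening: 0.999
grip_force: 0.0
```

Request:
servo_tool:
  rows:
    - [[0,0,0,-7,0],[0,0,0,-7,0],[0,0,0,-7,0],[0,0,0,-7,0],[0,0,0,-7,0],[0,0,0,-7,0],[0,0,0,-7,0],[0,0,0,-5,0],[0,0,0,0,0],[0,0,0,0,0]]

```text
time: 20.68
tcp_pos: [445.4, 331.5, 225.9]
tool_rot: [0.391, 0.92, -0.001, -0.001]
wrist_force: [0.1, 0.8, 0.6]
opening: 0.999
grip_force: 0.0
```

```bash
python3 go.py 447.1 332.2 146 134.2
```

```text
t 20.6833 tcp [445.4 331.5 225.9] yaw 133.9 turn -0.3 shift after turn [-0.7  1.7] dz tool 79.9 open 0.999 F [0.1 0.8 0.6] 0.0
```

Request:
servo_tool:
  rows:
    - [[-0.1,0.2,1.5,0,0],[0,0,2.2,0,0.1],[0,0,2.2,0,0.1],[0,0,1.5,0,0.2],[0,0,0.6,0,0.2],[0,0,0,0,0.3],[0,0,0,0,0.4],[0,0,0,0,0.4],[0,0,0,0,0.4]]
  newtons: 5

```text
time: 21.43
tcp_pos: [449.3, 332.7, 148.2]
tool_rot: [0.39, 0.921, 0.001, 0.001]
wrist_force: [0.7, 0.7, 0.9]
opening: 0.628
grip_force: 0.0
```

```bash
python3 go.py 447.1 332.2 146 134.2; python3 - <<'E'
from h import *
s=env.read_camera("side")[:,:,::-1];t=env.read_camera("top")[:,:,::-1]
cv2.imwrite("pics/s4.png",np.ascontiguousarray(s))
a=cv2.resize(s[240:350,230:340],(400,400),interpolation=3);b=cv2.resize(t[160:270,50:160],(400,400),interpolation=3);cv2.imwrite("pics/c4.png",np.hstack([a,b]))
E
```

```text
t 21.4333 tcp [449.3 332.7 148.2] yaw 134.0 turn -0.2 shift after turn [ 1.2 -1.9] dz tool 2.2 open 0.628 F [0.7 0.7 0.9] 0.0
```

View pics/c4.png

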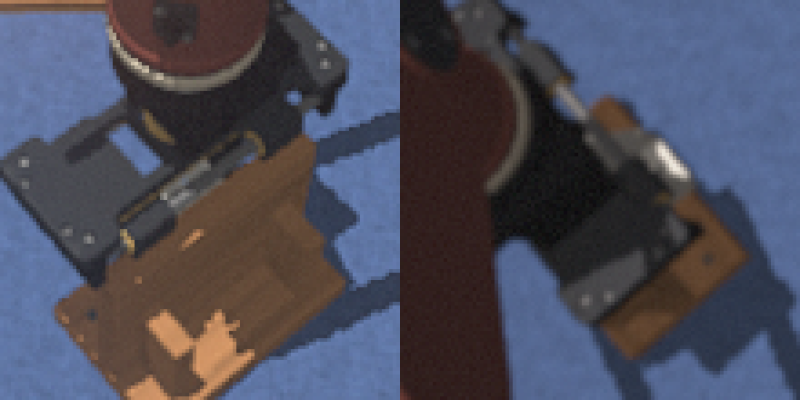

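The fingers straddle the bracket (side crop near (205,180)) with no contact. I'm closing softly first and checking the side force.

Request:
servo_tool:
  rows:
    - [[0.1,-0.1,0.1,0,0.45],[0,0,0,0,0.5],[0,0,0,0,0.55],[0,0,0,0,0.6],[0,0,0,0,0.6],[0,0,0,0,0.6]]
  newtons: 4

```text
time: 22.03
tcp_pos: [447.1, 332.2, 145.8]
tool_rot: [0.39, 0.921, -0.0, -0.0]
wrist_force: [-0.6, -0.7, 1.7]
opening: 0.509
grip_force: 4.0
```

Request:
servo_tool:
  rows:
    - [[0,0,0,0,0.8],[0,0,0,0,0.8],[0,0,0,0,0.8],[0,0,-0.2,0,0.8],[0,0,-0.3,0,0.8],[0,0,-0.3,0,0.8],[0,0,-0.2,0,0.8],[0,0,0,0,0.8]]
  newtons: 35

```text
time: 22.7
tcp_pos: [447.3, 332.4, 156.3]
tool_rot: [0.39, 0.921, 0.0, 0.0]
wrist_force: [0.0, 0.2, -3.3]
opening: 0.499
grip_force: 35.0
```

Request:
servo_tool:
  rows:
    - [[0,0,-0.3,0,0.8],[0,0,-0.3,0,0.8],[0,0,-0.3,0,0.8],[0,0,0,0,0.8],[0,0,0,0,0.8],[0,0,0,0,0.8]]

```text
time: 23.2
tcp_pos: [447.0, 332.2, 164.8]
tool_rot: [0.39, 0.921, 0.0, 0.0]
wrist_force: [0.4, 0.0, -3.7]
opening: 0.501
grip_force: 35.0
```

Request:
servo_tool:
  rows:
    - [[0,0,-0.1,0,0.8],[0,0,0,0,0.8],[-0.2,0,0,0,0.8],[-0.2,0,0,0,0.8],[-0.2,0,0,0,0.8],[0,0,0,0,0.8],[0,0,0,0,0.8]]

```text
time: 23.78
tcp_pos: [451.4, 327.7, 165.7]
tool_rot: [0.39, 0.921, -0.0, -0.0]
wrist_force: [-0.2, 0.2, -1.9]
opening: 0.501
grip_force: 35.0
```

Drawing off freely.

Request:
servo_tool:
  rows:
    - [[-0.3,0,0,0,0.8],[-0.4,0,0,0,0.8],[-0.5,0,0,0,0.8],[-0.6,0,0,0,0.8],[0,0,0,0,0.8],[0,0,0,0,0.8]]

```text
time: 24.28
tcp_pos: [464.2, 314.6, 165.8]
tool_rot: [0.391, 0.921, 0.0, 0.0]
wrist_force: [-0.4, -0.2, -2.5]
opening: 0.502
grip_force: 35.0
```

Request:
servo_tool:
  rows:
    - [[-0.5,0,-1,0,0.8],[0,0,-2,0,0.8],[0,0,-2,3,0.8],[0,0,-1,7,0.8],[0,0,0,7,0.8],[0,0,0,7,0.8],[0,0,0,7,0.8],[0,0,0,7.2,0.8],[-1,0.2,0,0,0.8],[-2,0.4,0,0,0.8],[-3,0.5,0,0,0.8],[-3,0.5,0,0,0.8]]

```text
time: 25.28
tcp_pos: [492.6, 222.4, 226.3]
tool_rot: [0.667, 0.745, 0.0, 0.0]
wrist_force: [0.1, -0.3, -2.0]
opening: 0.501
grip_force: 35.0
```

Request:
servo_tool:
  rows:
    - [[-3,0.5,0,0,0.8],[-3,0.5,0,0,0.8],[-3,0.5,0,0,0.8],[-2,0.5,0,0,0.8],[-1,0.3,0,0,0.8],[-0.5,0,0,0,0.8],[0,0,0,0,0.8],[0,0,0,0,0.8],[0,0,0,0,0.8]]

```text
time: 26.03
tcp_pos: [527.7, 102.5, 225.7]
tool_rot: [0.669, 0.743, 0.0, -0.0]
wrist_force: [0.2, 0.1, -3.4]
opening: 0.499
grip_force: 35.0
```

```bash
python3 go.py 526.3 96 115 95.7; python3 - <<'E'
from h import *
s=env.read_camera("side")[:,:,::-1];cv2.imwrite("pics/s5.png",cv2.resize(np.ascontiguousarray(s[90:280,150:350]),(800,600)[::1] if 0 else (632,600),interpolation=3))
E
```

```text
t 26.0333 tcp [527.7 102.5 225.7] yaw 96.0 turn 0.3 shift after turn [-6.4 -2.1] dz tool 110.7 open 0.499 F [ 0.2  0.1 -3.4] 34.99728097580373
```

View pics/s5.png

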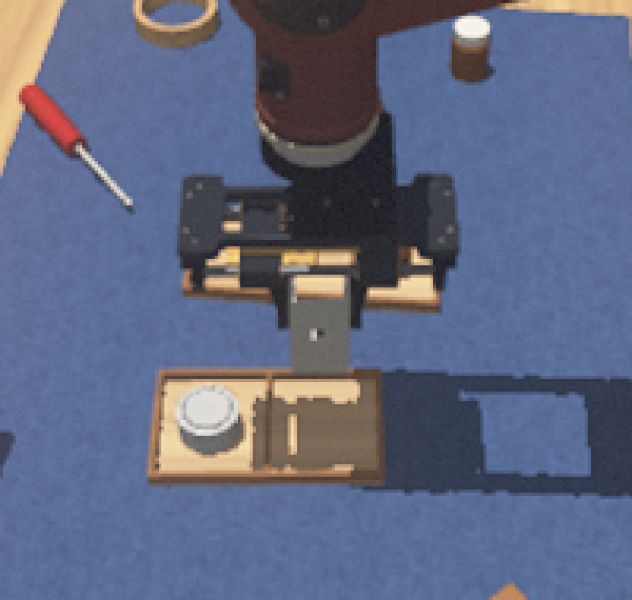

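The bracket hangs upright in the gripper (320,330), with the tin well placed at (208,410). Lowering.

Request:
servo_tool:
  rows:
    - [[-0.6,-0.2,1.5,0,0.8],[0,0,2,0,0.8],[0,0,2,0,0.8],[0,0,2,0,0.8],[0,0,1.5,0,0.8],[0,0,0.8,0,0.8],[0,0,0.4,0,0.8],[0,0,0.2,0,0.8],[0,0,0.2,0,0.8],[0,0,0.1,0,0.8],[0,0,0,0,0.8],[0,0,0,0,0.8]]

```text
time: 27.08
tcp_pos: [527.2, 95.3, 119.5]
tool_rot: [0.67, 0.743, 0.0, 0.0]
wrist_force: [0.5, 0.1, -2.9]
opening: 0.504
grip_force: 35.0
```

Request:
servo_tool:
  rows:
    - [[0,0,0.1,0,0.8],[0,0,0.1,0,0.8],[0,0,0.1,0,0.8],[0,0,0,0,0.8],[0,0,0,0,0.8]]

```text
time: 27.5
tcp_pos: [526.6, 95.3, 115.6]
tool_rot: [0.67, 0.743, -0.0, -0.0]
wrist_force: [-1.2, 0.1, -3.2]
opening: 0.501
grip_force: 35.0
```

Request:
servo_tool:
  rows:
    - [[0,0,0.1,0,0.8],[0,0,0,0,0.8],[0,0,0,0,0.8]]

```text
time: 27.75
tcp_pos: [526.8, 95.4, 115.4]
tool_rot: [0.67, 0.743, -0.0, -0.0]
wrist_force: [-3.9, 1.3, 5.2]
opening: 0.505
grip_force: 35.0
```

Request:
servo_tool:
  rows:
    - [[0,0,0,0,0.45],[0,0,0,0,0.4],[0,0,0,0,0.4],[0,0,0,0,0.3],[0,0,0,0,0.2],[0,0,-1,0,0.2],[0,0,-2,0,0.2],[0,0,-3,0,0.2],[0,0,-4,0,0.2],[0,0,-3,0,0.2],[2,0,-1,0,0.2],[3,0,0,0,0.2]]

```text
time: 28.75
tcp_pos: [524.3, 144.1, 260.5]
tool_rot: [0.671, 0.741, 0.003, 0.003]
wrist_force: [0.5, 1.0, -0.5]
opening: 0.799
grip_force: 0.0
```

Request:
servo_tool:
  rows:
    - [[3.5,0,0,0,0.2],[3.5,0,0,0,0.2],[3.5,0,0,0,0.2],[3.5,0,0,0,0.2],[3.5,0,0,0,0.2],[3,0,0,0,0.2],[2,0,0,0,0.2],[0,0,0,0,0.2],[0,0,0,0,0.2]]

```text
time: 29.5
tcp_pos: [498.1, 369.7, 255.2]
tool_rot: [0.669, 0.743, 0.0, 0.0]
wrist_force: [0.5, -0.6, 0.1]
opening: 0.799
grip_force: 0.0
```

```bash
python3 - <<'E'
from h import *
t=env.read_camera("top")[:,:,::-1];s=env.read_camera("side")[:,:,::-1]
a=cv2.resize(t[115:245,180:450],(540,260),interpolation=3);b=cv2.resize(s[80:260,180:340],(540,340)[::1] if 0 else (267,300),interpolation=3)
a=cv2.copyMakeBorder(a,0,40,0,0,0)
cv2.imwrite("pics/f.png",cv2.resize(np.hstack([a[:300],b]),(800,297)))
E
```

```text
(no output)
```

View pics/f.png

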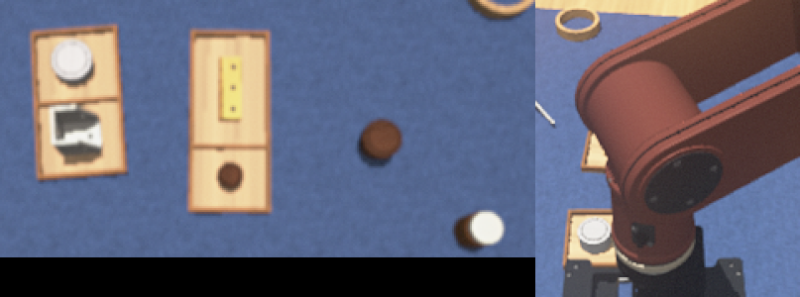

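The final view shows the tin and bracket each in an even compartment. The hinge is lengthways mid-compartment at (231,88) and the small knob is at (230,176), with the large knob and jar untouched.

```bash
python3 -c "
from rig import env
print(env.close_job())"
```

```text
the job is handed in; nothing more can be done
None
```

Both kits are made up and the job is handed in at about 30 s of robot time: the last top view shows all four pieces near the middles of their compartments and the large knob and jar still standing, though the hand-in gave back no verdict.

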